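Seat the stand tube in the water filter's push-fit collet

ROBOT

A 7-joint arm with a two-finger parallel gripper is mounted at the origin on the work surface. World frame = base frame: x ahead of the robot, y to its left, z up, the work surface at z = 0. Lengths are in m, angles in rad, forces in N, time in s.
With the tool pointing down it reaches from about 0.425 to 0.925 m from the base axis. Payload 6.8 kg.
Tool frame: the origin (TCP) lies midway between the tips of the shut fingers; the grasp point (between the pads) lies 19 mm behind it (r.hold_point_z is the distance from the TCP to the grasp point, in m); z points along the fingers, y is the direction in which the jaws open and shut (so a half turn about z gives the same grasp; the last joint's range is limited). The gripper opens to 85 mm and grips with 20 to 120 N. Pads are 22 mm wide; open, the fingers measure 114 mm over their backs; the gripper's body (76 mm by 85 mm) begins 54 mm behind the grasp point. The pads swing forward as they close: fully open they stand 13 mm farther back than shut.
Start: joints at [-1.397, 0.477, 0.022, 1.555, -0.011, 1.109, -0.083], TCP at [0.188, 0.648, 0.231] pointing down, gripper open.
Joint ranges: [-2.96, 2.96], [-0.34, 2.1], [-1.41, 1.46], [0.24, 2.44], [-1.37, 4.51], [0.17, 1.92], [-2.96, 2.96]. Speed limits (rad/s): [2.39, 2.39, 3.14, 3.14, 3.14, 3.14, 3.14].

INTERFACE

Orientations are given as a 3x3 rotation matrix whose columns are the frame's x, y, z axes.
In Python, from cell import r, grab_frame, camera_model, ticket gives the robot as it stands. The module is installed in compiled form; this text tells all that it offers.
- The arm moves only by the tool servo_tool, never from a script. Its argument "series" is a list that holds one entry, the list of rows, each a list of 5 numbers: the shift along the world's x, y, z in cm, then the turn about the world's z in rad, then the closure in counts, from 0 (fully open) to 255 (shut). A call has exactly 8 rows; each row is the pose to reach, as a shift and turn from the pose measured when the call began; what a row does not reach only later rows make up. A row lasts 1/12 s, in which the tool goes at most 41.7 mm and 7.16 degrees, less where a joint would pass 70% of its speed; a pose out of reach is approached as far as the arm can. A call with a gripper value outside its range is refused whole. The fingers move at their own pace and stop on an object; "force" is the grip in N (left out, the last holds). Time passes only in rows, so rows that repeat a pose let the fingers close, or fill a call up. It gives the time, the measured TCP pose, the force and the opening at its end, in the units of the state.
- r.state(): the state, without advancing time (a new reading comes with each control period).
- grab_frame(name): name is "scene" or "top"; returns the picture (480x640x3 uint8, red, green, blue); there is no depth.
- camera_model(name): a dict with "camera_matrix" (3x3 intrinsics, pixels), "eye" and "orientation" of the camera in the world. Camera axes: x right, y up, looking along -z (the intrinsics and any distortion apply to the point x, -y, -z); pixel columns grow to the right and rows downward; lengths in m; the calibration is good to about 2 mm. A picture is of the moment at which its call begins. camera_model takes no time and is no camera call.
- ticket.job_done(): hands the job in, once; it reports no verdict.
The state is a dict: "time": time; "qpos": joint angles; "dq": joint speeds; "joint_efforts": joint torques, N m; "tcp_pos": TCP position; "tcp_rot": TCP orientation; "contact_force": force on the tool from outside, world axes, zero at the start; "moment": the same for the moment, N m; "opening": finger opening in m.
Only numpy, scipy, OpenCV 4.12 (cv2) and the standard library are available. Lean on these libraries where they do the work, as an engineer would, in place of code of your own. Each camera call takes 0.05 s, during which the arm holds its last target.

TASK

Take the thicker of the two white tubes standing in the grey dish rack and push it, upright, into the wide flared collet on the white water filter box: down past the stiff seal until it stops firmly at the bottom. Let go of it there; leave the thinner tube in the rack and the glass jug standing where it is.

Things in the scene. Friction and masses are not known exactly. Their poses are not given: they have to be found in the camera images.
- tube: The thicker white plastic tube: 22 mm diameter, 150 mm long, about 60 g, upright in an outer slot (29 mm square, floor 6 mm above the shelf) of the fixed grey dish rack (100 x 240 mm, 40 mm high; rails 64 mm high along both long sides, 44 mm from the slot centres). Origin: centre of its foot, the chamfered lower end; z runs up the tube, its top at z = 150 mm.
- collet_mouth (a point): Centre of the mouth of the wide dark flared collet on the fixed white box (60 mm high, spring clip); z up, 105 mm above the shelf. Flare 44 mm wide inside, narrowing over 15 mm to a 26 mm bore. A rubber seal disc 23 mm below the mouth slides down 18 mm under 8 to 10 N and stays: a tube's foot bottoms hard 41 mm below the mouth. The box's narrow stub, 105 mm away, is unused.
- thin_tube: Bystander: the thinner white plastic tube, 14 mm diameter, 150 mm long, upright in the rack's other outer slot, 130 mm from the thicker tube. Origin: centre of its foot; z up the tube. It stays in the rack.
- jug: Bystander: clear glass jug with a side handle, 100 mm wide (140 with handle), 165 mm tall, beyond the box and the rack. Origin: centre of its underside, z up. Two steel cups (74 mm wide, 80 mm tall) stand further out to the sides.
Things that resemble listed ones, but are neither listed nor needed, are in the scene too. What is shaped like the tube but green or orange is not meant.

How it is judged:
At the end, for the whole second after the job is handed in: The thicker tube stands released and at rest in the wide collet, foot over 36 mm below the mouth (within 5 mm of the bottom), within 10 mm of its axis and 10 degrees of upright; the thinner tube moved less than 40 mm, the jug less than 30 mm and tilted under 0.2 rad (z of tube in the frame of collet_mouth below -0.036 m and horizontal distance between tube and collet_mouth below 0.01 m and angle between tube's own z axis and vertical below 0.18 rad and linear speed of tube below 0.02 m/s and distance of thin_tube from where it was at the start of the episode below 0.04 m and distance of jug from where it was at the start of the episode below 0.03 m and angle between jug's own z axis and vertical below 0.2 rad); the robot touches nothing.
It fails at once if the thinner tube is taken out of the rack (distance of thin_tube from where it was at the start of the episode above 0.04 m).
It fails at once if the glass jug is shifted by more than 30 mm or tipped (distance of jug from where it was at the start of the episode above 0.03 m or angle between jug's own z axis and vertical above 0.2 rad).
It also fails if it takes over 42 s, if anything falls off the work surface, if the arm or the gripper's body presses on something with over 40 N, if the wrist force passes 120 N, or if a joint passes its speed limit or range.

## Working session

There is one attempt and no reset: what is moved stays moved. The work goes in short steps, Python scripts to look and compute and a tool call to move; the robot and the scene stay as the last step left them, time stands still between calls to the robot, and variables do not carry over. Pictures are saved under pics/ and viewed, and the job is handed in when it is done.

Besides the shell and the picture viewer there is one more tool, called after "Request:" in YAML: its name, and indented under it one key for each argument. servo_tool: Moves the arm, as the interface text tells. Its arguments: {"type":"object","properties":{"series":{"type":"array","items":{"type":"array","items":{"type":"array","items":{"type":"number"}}}},"force":{"type":"number"}},"required":["series"]}

```bash
mkdir -p pics; python3 - <<'E'
from cell import r, grab_frame, camera_model
import cv2
for n in ("scene","top"):
    im=grab_frame(n); cv2.imwrite(f"pics/{n}0.png",im[:,:,::-1])
    m=camera_model(n); print(n,m)
s=r.state(); print(s, r.hold_point_z)
E
```

```text
scene {'camera_matrix': array([[616.76025363,   0.        , 305.14737947],
       [  0.        , 616.76025363, 243.8755415 ],
       [  0.        ,   0.        ,   1.        ]]), 'eye': array([1.10417904, 0.36416965, 0.96511787]), 'orientation': array([[-0.53485632, -0.70495652,  0.46579504],
       [ 0.84480678, -0.45607112,  0.27982251],
       [ 0.01517296,  0.54317164,  0.83948457]])}
top {'camera_matrix': array([[481.78871675,   0.        , 322.93908405],
       [  0.        , 481.78871675, 241.79132831],
       [  0.        ,   0.        ,   1.        ]]), 'eye': array([0.55654557, 0.06465095, 1.00842483]), 'orientation': array([[-0.01689923,  0.99815016, -0.0584009 ],
       [-0.99984952, -0.01709917, -0.00292545],
       [-0.00391864,  0.05834267,  0.99828892]])}
{'time': 0.1, 'qpos': array([-1.39711696,  0.4777284 ,  0.02232507,  1.556337  , -0.01149812,
        1.10928504, -0.08308045]), 'dq': array([ 0.00109464, -0.00300437,  0.0001283 , -0.00143284,  0.00127333,
        0.00091585, -0.00040552]), 'joint_efforts': array([ 3.99740209e-03, -5.97762895e+01,  1.61337800e+00, -2.81953561e+01,
        1.27748805e-02,  5.09120160e-03,  1.49212082e-05]), 'tcp_pos': array([0.1875483 , 0.64787708, 0.23042181]), 'tcp_rot': array([[-9.60577825e-01,  2.78011013e-01, -3.44370991e-04],
       [ 2.78011204e-01,  9.60576510e-01, -1.59310587e-03],
       [-1.12106292e-04, -1.62604116e-03, -9.99998672e-01]]), 'contact_force': array([ 0.56544621, -0.74463075,  0.84729642]), 'moment': array([-0.02586715, -0.00553352, -0.00624971]), 'opening': 0.08554081082381126} 0.0187
```

View pics/scene0.png

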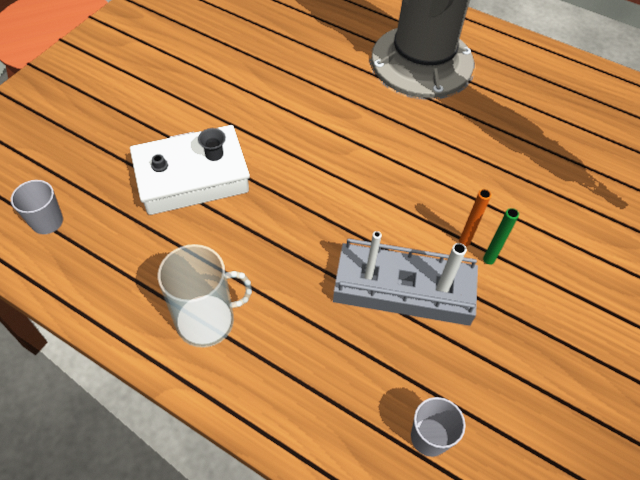

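View pics/top0.png

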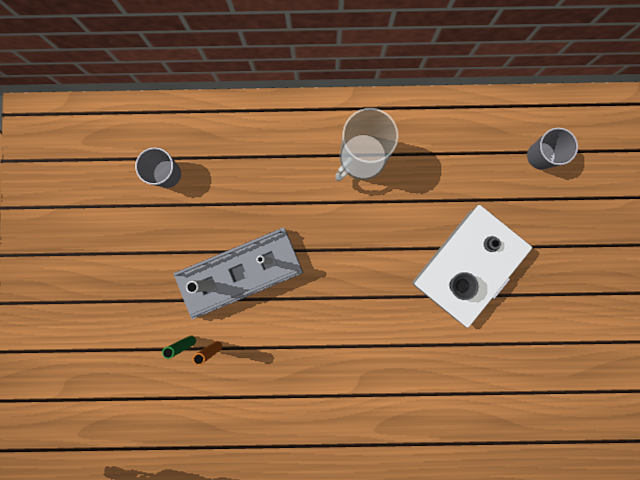

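Both views agree. The candidates, by scene pixel of their tops, are: thick white tube (459,249), thin white tube (377,235), orange (485,194), green (512,213). I choose the thick white one, which is at top-view pixel (192,287). The wide collet is at scene (212,138) and top (464,286); the narrow stub is at top (493,243).

```bash
python3 - <<'E'
import cv2,numpy as np
a=cv2.imread("pics/scene0.png");b=cv2.imread("pics/top0.png")
def c(im,x,y,h=30): return cv2.resize(im[y-h:y+h,x-h:x+h],(380,290) if 0 else (290,290),interpolation=cv2.INTER_NEAREST)
o=np.vstack([np.hstack([c(a,459,255),c(a,212,143)]),np.hstack([c(b,195,287),c(b,464,286)])])
cv2.imwrite("pics/crop0.png",o)
E
```

```text
(no output)
```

View pics/crop0.png

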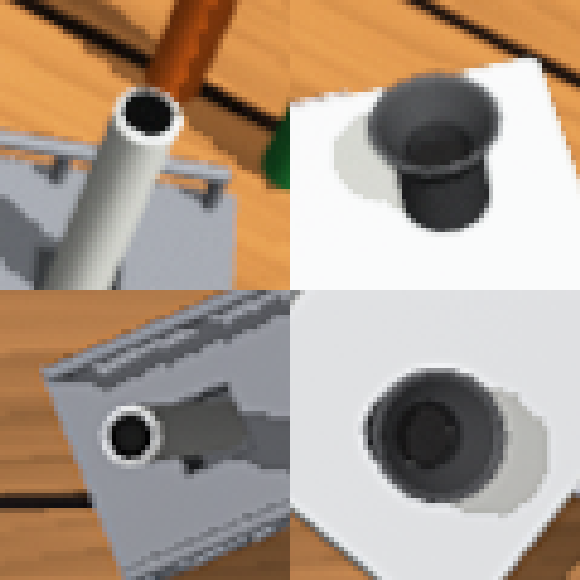

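```bash
cat > h.py <<'E'
import numpy as np
from cell import camera_model
def ray(n,p):
    m=camera_model(n);K=m["camera_matrix"]
    d=np.array([(p[0]-K[0,2])/K[0,0],-(p[1]-K[1,2])/K[1,1],-1]); d=m["orientation"]@d
    return m["eye"],d/np.linalg.norm(d)
def atz(n,p,z):
    e,d=ray(n,p); return (e+d*(z-e[2])/d[2])
def tri(p1,p2):
    A=np.zeros((3,3));b=np.zeros(3)
    for n,p in(("scene",p1),("top",p2)):
        e,d=ray(n,p);M=np.eye(3)-np.outer(d,d);A+=M;b+=M@e
    return np.linalg.solve(A,b)
E
python3 - <<'E'
from h import *
np.set_printoptions(precision=4,suppress=True)
for nm,s,t,z in(("tube",(459.3,247.9),(191.6,286.5),.156),("thin",(377,235),(260,259),.156),("mouth",(211.3,137.7),(464.1,285.5),.105),("green",(512,213),(168,352),.15),("orange",(485,194),(200,358),.15)):
    print(nm,atz("scene",s,z),atz("top",t,z),tri(s,t))
a=atz("top",(191.6,286.5),.156);b=atz("top",(260,259),.156);print(np.linalg.norm(a-b),np.degrees(np.arctan2(*(b-a)[[1,0]])))
for n,p in(("green",(192,342)),("orange",(217,346)),("jug",(363,157))):print(n,atz("top",p,0))
# rack corners top z=.04..064
for p in((175,274),(285,230),(301,270),(194,318)):print(atz("top",p,.04))
# box corners
for p in((479,205),(533,247),(471,327),(414,283)):print(atz("top",p,.06))
E
```

```text
tube [0.5307 0.3008 0.156 ] [0.5314 0.3002 0.156 ] [0.5312 0.3005 0.1564]
thin [0.5794 0.1809 0.156 ] [0.5778 0.179  0.156 ] [0.5777 0.1798 0.153 ]
mouth [ 0.5228 -0.1955  0.105 ] [ 0.5232 -0.1947  0.105 ] [ 0.5233 -0.1947  0.1058]
green [0.417  0.3447 0.15  ] [0.4168 0.3436 0.15  ] [0.4164 0.3443 0.149 ]
orange [0.4048 0.2917 0.15  ] [0.4054 0.2872 0.15  ] [0.404  0.2898 0.1474]
0.1297956323031062 -69.0272313695213
green [0.4121 0.3426 0.    ]
orange [0.403  0.2908 0.    ]
jug [ 0.7939 -0.0203  0.    ]
[0.5535 0.3656 0.04  ]
[0.6383 0.1436 0.04  ]
[0.5573 0.1125 0.04  ]
[0.4652 0.3275 0.04  ]
[ 0.6796 -0.2425  0.06  ]
[ 0.5947 -0.3456  0.06  ]
[ 0.4407 -0.2184  0.06  ]
[ 0.528  -0.1097  0.06  ]
```

Both cameras place the tube top at (0.531, 0.3005, 0.156) and the collet mouth at (0.523, -0.195, 0.105). They agree to about 1 mm. The tubes measure 129.8 mm apart, against 130 mm given. I travel at z = 0.23, above everything nearby.

Request:
servo_tool:
  series:
    - [[1.5,-1.5,0,0,0],[4,-4,0,0,0],[6.5,-6.5,0,0,0],[9,-9,0,0,0],[11.5,-11.5,0,0,0],[14,-14,0,0,0],[16.5,-16.5,0,0,0],[19,-19,0,0,0]]
  force: 60

```text
time: 0.77
tcp_pos: [0.3784, 0.4562, 0.2301]
tcp_rot: [[-0.961, 0.278, -0.001], [0.278, 0.961, -0.002], [0.0, -0.002, -1.0]]
contact_force: [0.1, 0.3, 0.7]
opening: 0.0856
```

Remaining: +15.3, -15.6 cm.

Request:
servo_tool:
  series:
    - [[2.5,-2.5,0,0,0],[5,-5,0,0,0],[7.5,-7.5,0,0,0],[10,-10,0,0,0],[12.5,-12.5,0,0,0],[14.5,-14.7,0,0,0],[15.3,-15.6,0,0,0],[15.3,-15.6,0,0,0]]

```text
time: 1.43
tcp_pos: [0.5337, 0.2963, 0.2298]
tcp_rot: [[-0.959, 0.284, -0.0], [0.284, 0.959, -0.004], [-0.001, -0.004, -1.0]]
contact_force: [0.6, -0.1, -0.2]
opening: 0.0856
```

```bash
python3 - <<'E'
from cell import r, grab_frame
import cv2,numpy as np
s=r.state();print(s["tcp_pos"],s["time"])
a=grab_frame("scene");b=grab_frame("top")
cv2.imwrite("pics/p1.png",np.hstack([cv2.resize(a[130:370,300:560],(400,369)),cv2.resize(b[180:400,100:340],(400,369))])[:,:,::-1])
E
```

```text
[0.53371013 0.29627444 0.2298311 ] 1.4333
```

View pics/p1.png

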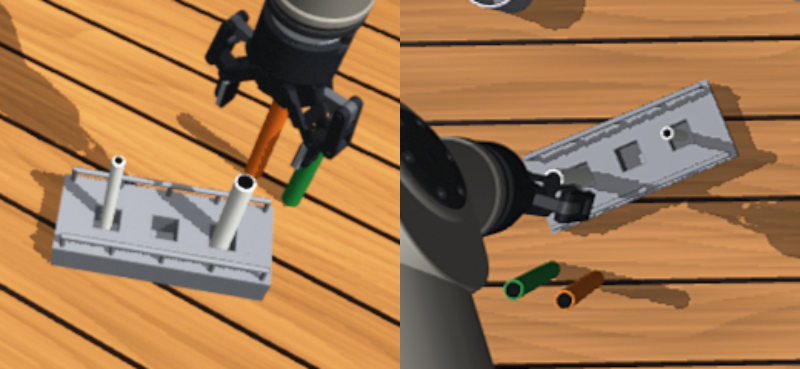

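```bash
cat >> h.py <<'E'
def proj(n,P):
    m=camera_model(n);K=m["camera_matrix"];c=m["orientation"].T@(np.asarray(P)-m["eye"])
    return K[0,0]*c[0]/-c[2]+K[0,2], K[1,1]*-c[1]/-c[2]+K[1,2]
E
python3 - <<'E'
from h import *
from cell import r
s=r.state();p=s["tcp_pos"];y=s["tcp_rot"][:,1];z=s["tcp_rot"][:,2]
print(p,s["tcp_rot"])
for q in (p,p-z*.013+y*.043,p-z*.013-y*.043):print(proj("scene",q),[ (proj("scene",q)[0]-300)*1.538,(proj("scene",q)[1]-130)*1.538],proj("top",q))
E
```

```text
[0.53060538 0.30096145 0.22975503] [[-0.96062528  0.27784106 -0.00184703]
 [ 0.27784432  0.96062438 -0.00182731]
 [ 0.0012666  -0.00226855 -0.99999662]]
(np.float64(470.73907246300973), np.float64(220.80724920723674)) [np.float64(262.59669344810897), np.float64(139.6615492807301)] (np.float64(178.50726632208938), np.float64(288.5501245628929))
(np.float64(496.2922560705007), np.float64(234.37725336015612)) [np.float64(301.89748983643005), np.float64(160.5322156679201)] (np.float64(150.02503921763568), np.float64(281.72803982139146))
(np.float64(450.4081734558433), np.float64(197.6393157101062)) [np.float64(231.32777077508703), np.float64(104.02926756214332)] (np.float64(202.0479188219338), np.float64(295.99174856338027))
```

The fingers project where they appear in the picture. The TCP has settled at (0.5306, 0.3010), 0.8 mm from the tube axis. Next I go down with the jaws open to TCP z of about 0.10.

Request:
servo_tool:
  series:
    - [[0.06,-0.05,-2,0,0],[0.06,-0.05,-4,0,0],[0.06,-0.05,-6,0,0],[0.06,-0.05,-8,0,0],[0.06,-0.05,-10,0,0],[0.06,-0.05,-12,0,0],[0.06,-0.05,-12.9,0,0],[0.06,-0.05,-12.9,0,0]]

```text
time: 2.2
tcp_pos: [0.5282, 0.3017, 0.0984]
tcp_rot: [[-0.962, 0.275, -0.006], [0.275, 0.962, -0.004], [0.005, -0.005, -1.0]]
contact_force: [-0.4, -0.1, -0.0]
opening: 0.0854
```

Request:
servo_tool:
  series:
    - [[0,0,0,0,255],[0,0,0,0,255],[0,0,0,0,255],[0,0,0,0,255],[0,0,0,0,255],[0,0,0,0,255],[0,0,0,0,255],[0,0,0,0,255]]
  force: 60

```text
time: 2.87
tcp_pos: [0.5288, 0.3019, 0.0994]
tcp_rot: [[-0.961, 0.275, -0.005], [0.275, 0.961, -0.003], [0.004, -0.004, -1.0]]
contact_force: [-0.6, -0.8, 5.8]
opening: 0.0206
```

Request:
servo_tool:
  series:
    - [[0,0,0.5,0,255],[0,0,2,0,255],[0,0,4,0,255],[0,0,6.5,0,255],[0,0,9,0,255],[0,0,11.5,0,255],[0,0,13.5,0,255],[0,0,14,0,255]]

```text
time: 3.53
tcp_pos: [0.5304, 0.3026, 0.2433]
tcp_rot: [[-0.961, 0.275, -0.0], [0.275, 0.961, 0.001], [0.001, 0.001, -1.0]]
contact_force: [0.5, -0.9, -0.4]
opening: 0.0205
```

```bash
python3 - <<'E'
from cell import r, grab_frame
import cv2,numpy as np
a=grab_frame("scene");b=grab_frame("top")
cv2.imwrite("pics/p2.png",np.hstack([cv2.resize(a[100:340,300:560],(400,369)),cv2.resize(b[180:400,100:340],(400,369))])[:,:,::-1])
s=r.state();print(s["tcp_pos"],s["tcp_rot"],s["contact_force"],s["opening"],s["time"])
E
```

```text
[0.52931902 0.30212313 0.24035342] [[-0.96140865  0.27510422 -0.00332873]
 [ 0.27510974  0.96141192 -0.00132463]
 [ 0.00283587 -0.00218928 -0.99999358]] [-0.32326852 -0.36993492 -0.14859253] 0.020706111359623754 3.6333
```

View pics/p2.png

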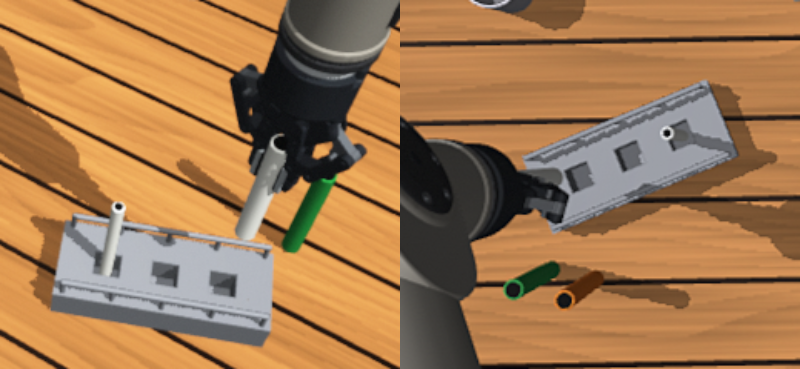

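The tube is held upright and the thin tube is still in its slot. I carry it across in -y, slightly higher.

Request:
servo_tool:
  series:
    - [[0,-1,1,0,255],[0,-3.5,2,0,255],[0,-6.5,2,0,255],[-0.1,-9.5,2,0,255],[-0.1,-12.5,2,0,255],[-0.2,-15.5,2,0,255],[-0.2,-18.5,2,0,255],[-0.3,-21.5,2,0,255]]

```text
time: 4.3
tcp_pos: [0.5252, 0.0846, 0.2593]
tcp_rot: [[-0.961, 0.276, -0.006], [0.276, 0.961, -0.002], [0.005, -0.004, -1.0]]
contact_force: [0.5, -0.2, -0.1]
opening: 0.0206
```

Request:
servo_tool:
  series:
    - [[-0.1,-3,0,0,255],[-0.1,-6,0,0,255],[-0.2,-9,0,0,255],[-0.2,-12,0,0,255],[-0.3,-15,0,0,255],[-0.3,-18,0,0,255],[-0.4,-21,0,0,255],[-0.4,-23,0,0,255]]

```text
time: 4.97
tcp_pos: [0.5191, -0.1493, 0.2585]
tcp_rot: [[-0.96, 0.279, -0.008], [0.279, 0.96, -0.003], [0.007, -0.005, -1.0]]
contact_force: [1.0, -0.7, -0.6]
opening: 0.0207
```

Request:
servo_tool:
  series:
    - [[0.2,-2,0,0,255],[0.3,-3.5,0,0,255],[0.4,-4.5,0,0,255],[0.4,-4.5,0,0,255],[0.4,-4.5,0,0,255],[0.4,-4.5,0,0,255],[0.4,-4.5,0,0,255],[0.4,-4.5,0,0,255]]

```text
time: 5.63
tcp_pos: [0.5232, -0.1931, 0.2583]
tcp_rot: [[-0.961, 0.277, -0.008], [0.277, 0.961, -0.003], [0.007, -0.005, -1.0]]
contact_force: [-0.4, -0.2, -0.8]
opening: 0.0205
```

```bash
python3 - <<'E'
from cell import r, grab_frame
import cv2,numpy as np
a=grab_frame("scene");b=grab_frame("top")
cv2.imwrite("pics/s3.png",a[:,:,::-1]);cv2.imwrite("pics/t3.png",b[:,:,::-1])
cv2.imwrite("pics/p3.png",np.hstack([cv2.resize(a[20:240,120:340],(400,400)),cv2.resize(b[180:400,370:590],(400,400))])[:,:,::-1])
s=r.state();print(s["tcp_pos"],s["tcp_rot"],s["contact_force"],s["opening"],s["time"])
E
```

```text
[ 0.52322748 -0.19347524  0.25844068] [[-0.96060902  0.27778298 -0.00818072]
 [ 0.27781427  0.96063027 -0.00295312]
 [ 0.00703832 -0.00510952 -0.99996218]] [ 0.08674941 -0.41495909 -1.05447353] 0.02040779686330591 5.7333
```

View pics/p3.png

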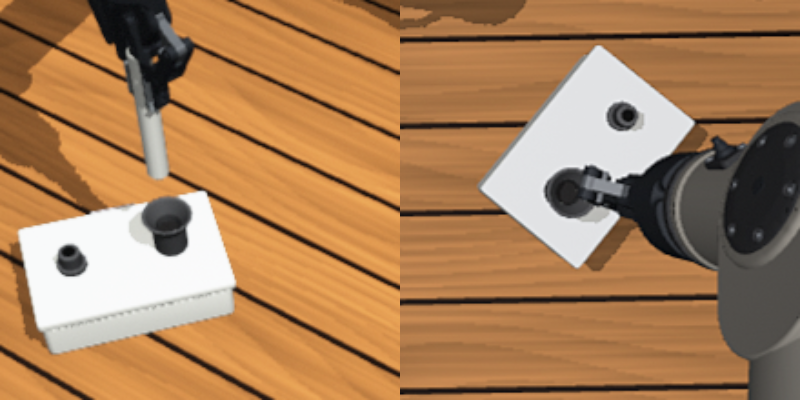

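```bash
python3 - <<'E'
from h import *
import cv2
a=cv2.imread("pics/s3.png");g=a.astype(int)
# tube edges per row (white-gray low saturation)
for y in range(80,120,3):
    print(y,[ (x, tuple(g[y,x])) for x in ()], ''.join('#' if (g[y,x].max()-g[y,x].min()<25 and g[y,x].mean()>120) else '.' for x in range(180,225)))
print(proj("scene",(.5232,-.1935,.165)),proj("scene",(.5232,-.1935,.22)))
print(proj("scene",(.5233,-.1947,.165)),proj("scene",(.5233,-.1947,.105)))
c=cv2.resize(a[60:180,170:250],(533,800)[:2] and (400,600),interpolation=cv2.INTER_CUBIC);cv2.imwrite("pics/c3.png",c)
E
```

```text
80 [] ................#####..##....................
83 [] .................###...#####.................
86 [] .................############................
89 [] ..................###########................
92 [] ..................###########................
95 [] ...................###########...............
98 [] ...................###########...............
101 [] ...................############..............
104 [] ....................###########..............
107 [] ....................############.............
110 [] .....................###########.............
113 [] .....................###########.............
116 [] .......................#########.............
119 [] .............................................
(np.float64(208.27017652239994), np.float64(115.11582829073396)) (np.float64(204.50819295887467), np.float64(91.9540103766449))
(np.float64(207.6965388983332), np.float64(114.88206080933853)) (np.float64(211.4798148515515), np.float64(138.03039733190712))
```

View pics/c3.png

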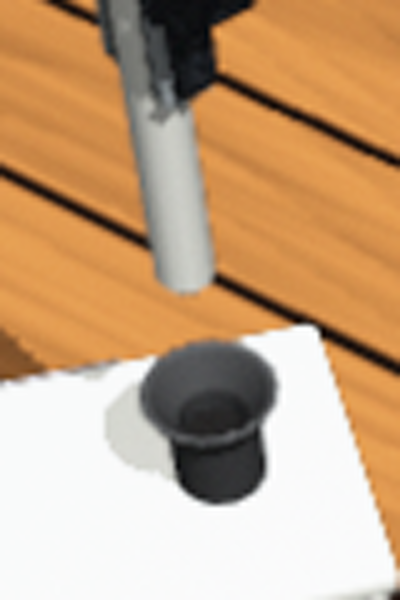

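The tube hangs vertical, parallel to the projected vertical to within 0.3 px, and about 2 mm in +x of the collet axis. I lower it into the bore, stopping above the seal.

Request:
servo_tool:
  series:
    - [[-0.15,0,-1,0,255],[-0.15,0,-2.5,0,255],[-0.15,0,-4,0,255],[-0.15,0,-5,0,255],[-0.15,0,-6,0,255],[-0.15,0,-6.7,0,255],[-0.15,0,-7.3,0,255],[-0.15,0,-7.5,0,255]]

```text
time: 6.4
tcp_pos: [0.5214, -0.1934, 0.1825]
tcp_rot: [[-0.961, 0.278, -0.009], [0.278, 0.961, -0.003], [0.008, -0.005, -1.0]]
contact_force: [0.0, -0.4, -0.4]
opening: 0.0208
```

```bash
python3 - <<'E'
from cell import r, grab_frame
import cv2,numpy as np
a=grab_frame("scene")
cv2.imwrite("pics/c4.png",cv2.resize(a[60:180,150:270],(500,500),interpolation=cv2.INTER_CUBIC)[:,:,::-1])
s=r.state();print(s["tcp_pos"],s["tcp_rot"][:,2],s["contact_force"],s["moment"],s["opening"],s["time"])
E
```

```text
[ 0.52145212 -0.19339397  0.18269497] [-0.00916019 -0.00281843 -0.99995407] [-1.32668982  0.40739047 -1.00038761] [-0.02571583  0.00856207 -0.01427025] 0.020457097783663926 6.45
```

View pics/c4.png

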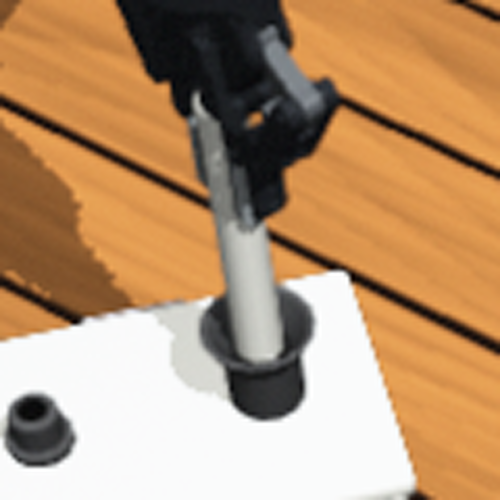

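The tube is in the collet with no side force and the foot is at about 0.089. I push through the seal in steps.

Request:
servo_tool:
  series:
    - [[0,0,-0.3,0,255],[0,0,-0.6,0,255],[0,0,-0.9,0,255],[0,0,-1.2,0,255],[0,0,-1.5,0,255],[0,0,-1.8,0,255],[0,0,-2.1,0,255],[0,0,-2.1,0,255]]
  force: 90

```text
time: 7.12
tcp_pos: [0.522, -0.1936, 0.1623]
tcp_rot: [[-0.961, 0.278, -0.008], [0.278, 0.961, -0.003], [0.007, -0.005, -1.0]]
contact_force: [-0.7, -0.5, 1.6]
opening: 0.0198
```

Request:
servo_tool:
  series:
    - [[0,0,-0.1,0,255],[0,0,-0.2,0,255],[0,0,-0.3,0,255],[0,0,-0.4,0,255],[0,0,-0.5,0,255],[0,0,-0.5,0,255],[0,0,-0.5,0,255],[0,0,-0.5,0,255]]

```text
time: 7.78
tcp_pos: [0.5222, -0.1937, 0.1579]
tcp_rot: [[-0.961, 0.278, -0.007], [0.278, 0.961, -0.003], [0.006, -0.005, -1.0]]
contact_force: [-1.4, 1.1, 5.2]
opening: 0.0203
```

```bash
python3 - <<'E'
from cell import r, grab_frame
import cv2,numpy as np
a=grab_frame("scene")
cv2.imwrite("pics/c5.png",cv2.resize(a[60:180,150:270],(500,500),interpolation=cv2.INTER_CUBIC)[:,:,::-1])
s=r.state();print(s["tcp_pos"],s["tcp_rot"][:,2],s["contact_force"],s["moment"],s["opening"],s["time"])
E
```

```text
[ 0.52216433 -0.19373054  0.15794474] [-0.00717732 -0.00277429 -0.99997039] [-1.68932439  0.9178705   6.20438233] [0.18606955 0.49208618 0.03013272] 0.020032310456584965 7.8333
```

View pics/c5.png

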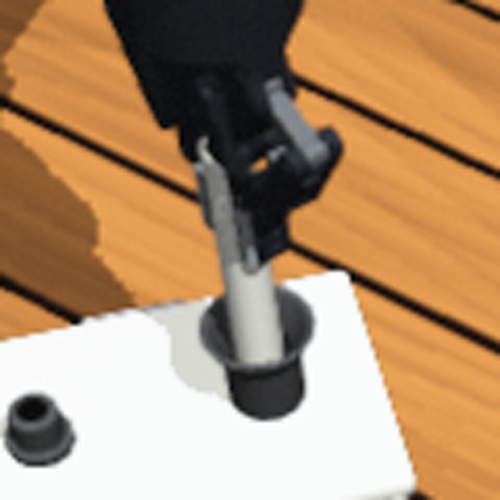

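Request:
servo_tool:
  series:
    - [[0,0,-0.2,0,255],[0,0,-0.4,0,255],[0,0,-0.6,0,255],[0,0,-0.8,0,255],[0,0,-0.8,0,255],[0,0,-0.8,0,255],[0,0,-0.8,0,255],[0,0,-0.8,0,255]]

```text
time: 8.5
tcp_pos: [0.5267, -0.1954, 0.1564]
tcp_rot: [[-0.96, 0.279, 0.004], [0.279, 0.96, -0.004], [-0.005, -0.003, -1.0]]
contact_force: [-6.4, 2.5, 41.3]
opening: 0.0201
```

```bash
python3 - <<'E'
from cell import r
s=r.state();print(s["tcp_pos"],s["contact_force"],s["moment"],s["opening"],s["time"])
E
```

```text
[ 0.52673543 -0.19543706  0.15635843] [-6.37406294  2.46811941 41.3092013 ] [ 0.73089794  1.76453802 -0.02576529] 0.020055170511288422 8.5
```

It stops firmly: 41 N at TCP 0.156, which puts the foot at about 0.063 against 0.064 expected. I relax the push and open the jaws.

Request:
servo_tool:
  series:
    - [[-0.2,0.1,0.05,0,255],[-0.3,0.1,0.1,0,255],[-0.3,0.1,0.1,0,255],[-0.3,0.1,0.1,0,255],[-0.3,0.1,0.1,0,255],[-0.3,0.1,0.1,0,255],[-0.3,0.1,0.1,0,255],[-0.3,0.1,0.1,0,255]]

```text
time: 9.17
tcp_pos: [0.5237, -0.1944, 0.1571]
tcp_rot: [[-0.96, 0.279, 0.003], [0.279, 0.96, -0.004], [-0.004, -0.003, -1.0]]
contact_force: [-0.7, -1.0, 1.4]
opening: 0.0199
```

Request:
servo_tool:
  series:
    - [[0,0,0,0,160],[0,0,0,0,120],[0,0,0,0,0],[0,0,0,0,0],[0,0,0,0,0],[0,0,0,0,0],[0,0,0,0,0],[0,0,0,0,0]]

```text
time: 9.83
tcp_pos: [0.5236, -0.1944, 0.1571]
tcp_rot: [[-0.96, 0.279, 0.003], [0.279, 0.96, -0.004], [-0.004, -0.003, -1.0]]
contact_force: [0.2, -0.6, 0.0]
opening: 0.0853
```

```bash
python3 - <<'E'
from cell import r, grab_frame
import cv2,numpy as np
a=grab_frame("scene")
cv2.imwrite("pics/c6.png",cv2.resize(a[60:180,150:270],(500,500),interpolation=cv2.INTER_CUBIC)[:,:,::-1])
s=r.state();print(s["tcp_pos"],s["contact_force"],s["opening"],s["time"])
E
```

```text
[ 0.52364542 -0.19438772  0.15707508] [-0.33303622  0.24500481  0.15693669] 0.08531018568852107 9.8833
```

View pics/c6.png

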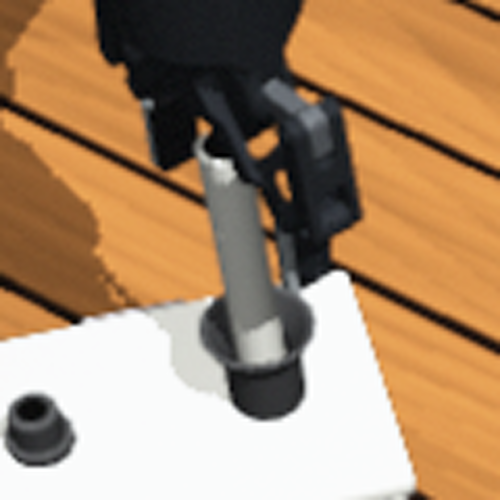

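The tube is free and stands in the collet. I retreat straight up and look again.

Request:
servo_tool:
  series:
    - [[0,0,1,0,0],[0,0,3,0,0],[0,0,5,0,0],[0,0,7,0,0],[0,0,9,0,0],[0,0,11,0,0],[0,0,13,0,0],[0,0,14,0,0]]

```text
time: 10.55
tcp_pos: [0.5245, -0.1949, 0.3004]
tcp_rot: [[-0.96, 0.279, 0.007], [0.279, 0.96, -0.005], [-0.008, -0.002, -1.0]]
contact_force: [0.1, 0.0, -0.0]
opening: 0.085
```

Request:
servo_tool:
  series:
    - [[0,2,0,0,0],[0,5,0,0,0],[0,8,0,0,0],[0,11,0,0,0],[0,14,0,0,0],[0,16,0,0,0],[0,17,0,0,0],[0,17,0,0,0]]

```text
time: 11.22
tcp_pos: [0.5245, -0.0225, 0.3003]
tcp_rot: [[-0.961, 0.275, 0.007], [0.275, 0.961, -0.004], [-0.008, -0.002, -1.0]]
contact_force: [0.5, 0.5, 0.6]
opening: 0.0853
```

```bash
python3 - <<'E'
from cell import r, grab_frame
from h import *
import cv2
a=grab_frame("scene");b=grab_frame("top")
cv2.imwrite("pics/s7.png",a[:,:,::-1]);cv2.imwrite("pics/t7.png",b[:,:,::-1])
cv2.imwrite("pics/c7.png",np.hstack([cv2.resize(a[60:180,150:270],(400,400),interpolation=cv2.INTER_CUBIC),cv2.resize(b[240:320,424:504],(400,400),interpolation=cv2.INTER_CUBIC)])[:,:,::-1])
s=r.state();print(s["tcp_pos"],s["contact_force"],s["opening"],s["time"])
for n in("scene","top"):print(proj(n,(.5233,-.1947,.214)),proj(n,(.5233,-.1947,.105)))
E
```

```text
[ 0.52447752 -0.02619081  0.30043119] [-1.30089614 -0.52394905 -0.15164574] 0.0854628766756738 11.3167
(np.float64(204.33952047189865), np.float64(94.34182181845404)) (np.float64(211.4798148515515), np.float64(138.03039733190712))
(np.float64(483.2498835088704), np.float64(287.5695239502916)) (np.float64(464.07884393499825), np.float64(285.43710962775117))
```

View pics/c7.png

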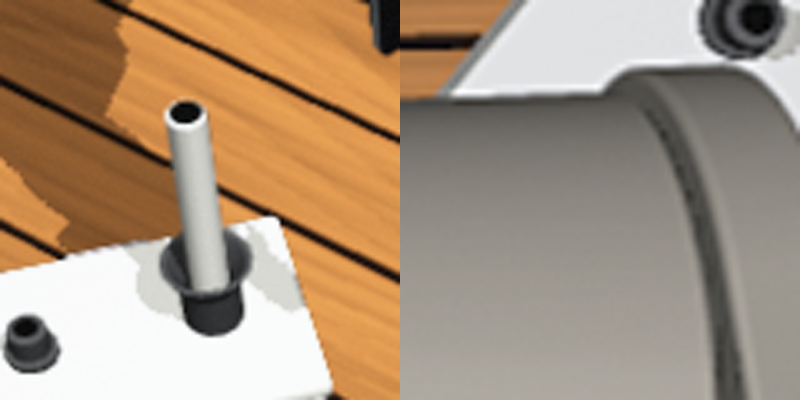

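View pics/s7.png

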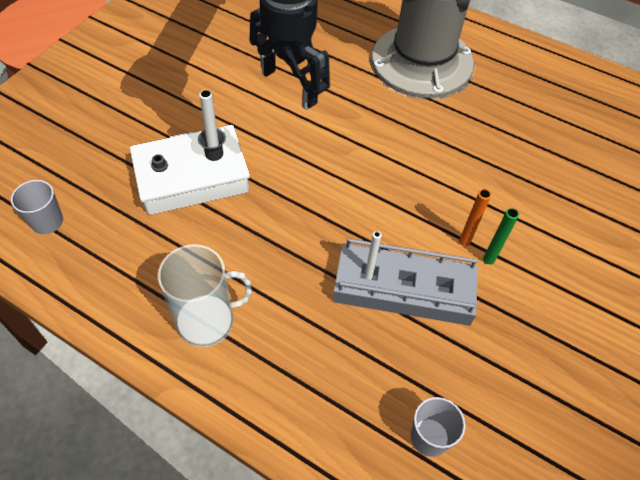

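In the scene view the tube top is about 1.3 px right and 0.9 px up of the prediction. The arm hides the top view, so I move it aside and triangulate the tube's height.

Request:
servo_tool:
  series:
    - [[0,3,0,0,0],[0,6,0,0,0],[0,9,0,0,0],[0,12,0,0,0],[0,15,0,0,0],[0,17,0,0,0],[0,18,0,0,0],[0,18,0,0,0]]

```text
time: 11.98
tcp_pos: [0.5247, 0.1545, 0.3002]
tcp_rot: [[-0.96, 0.279, 0.007], [0.279, 0.96, -0.005], [-0.008, -0.003, -1.0]]
contact_force: [0.5, 0.1, -1.0]
opening: 0.0858
```

```bash
python3 - <<'E'
from cell import r, grab_frame
from h import *
import cv2
a=grab_frame("scene");b=grab_frame("top")
cv2.imwrite("pics/s8.png",a[:,:,::-1]);cv2.imwrite("pics/t8.png",b[:,:,::-1])
cv2.imwrite("pics/c8.png",np.hstack([cv2.resize(a[75:115,185:225],(400,400),interpolation=cv2.INTER_NEAREST),cv2.resize(b[267:307,463:503],(400,400),interpolation=cv2.INTER_NEAREST)])[:,:,::-1])
E
```

```text
(no output)
```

View pics/c8.png

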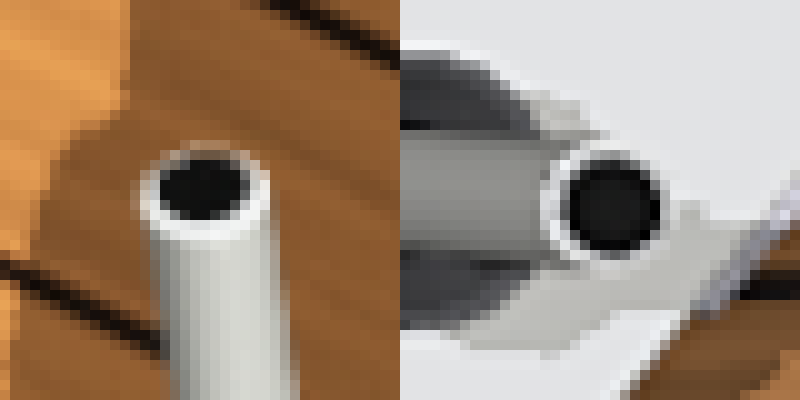

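View pics/t8.png

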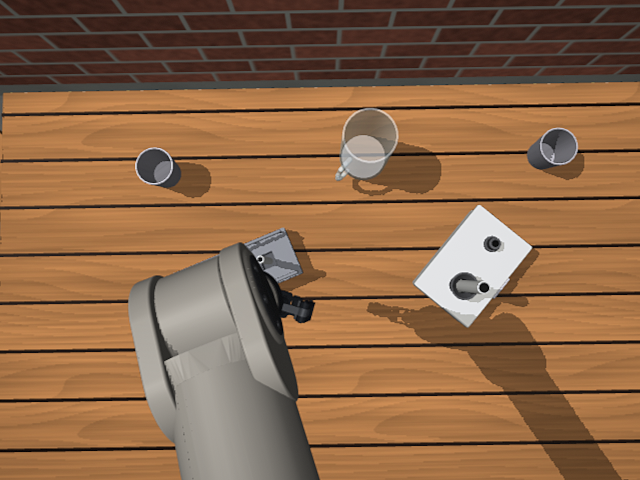

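```bash
python3 - <<'E'
from h import *
print(tri((204.9,93.8),(483.6,287.1)), tri((459.3,247.9),(191.6,286.5)))
a=__import__("cv2").imread("pics/t0.png") if 0 else None
import cv2
A=cv2.imread("pics/scene0.png").astype(int);B=cv2.imread("pics/s8.png").astype(int)
d=abs(A-B).max(2)
print("thin/jug change",d[228:285,360:390].max(),d[240:345,155:255].max())
E
```

```text
[ 0.52377578 -0.19378462  0.21634911] [0.53118361 0.30050635 0.15637787]
thin/jug change 11 10
```

```bash
python3 - <<'E'
from cell import r,ticket
s=r.state();print(s["time"],s["contact_force"],s["dq"].round(3))
print(ticket.job_done())
E
```

```text
12.0833 [ 0.22810264  0.08473905 -0.85100928] [ 0.01  -0.008  0.013  0.006  0.001  0.    -0.002]
the job is handed in; nothing more can be done
None
```

I pushed the thicker white tube into the wide collet past the seal, let go of it there, and handed the job in at 12.1 s.

- **Insertion:** The push ended on a firm stop at 41 N. The wrist reading puts the tube's foot at about z = 0.063, against 0.064 expected at the bottom.
- **Position and tilt:** Triangulating from both cameras afterwards put the tube's top within about 1 mm of the collet axis, so it is upright to well under 1 degree.
- **Bystanders:** Comparing the scene picture before and after, the thin tube and jug have not moved. The gripper is open and clear of everything.
- **Disagreement:** The cameras put the tube's top at 0.216, so its foot is about 39 mm below the mouth. The wrist position and firm stop suggest 41–42 mm. Both are beyond the required 36 mm; I did not press again to settle the 2–3 mm difference.
- **Seal force:** I read only 2–6 N where I paused on the way down, less than the 8–10 N given. I did not record the force while the tube was moving.

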